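# Open the high stock bin with the hook pole

## Robot

A 7-joint arm with a two-finger parallel gripper is mounted at the origin on the work surface. World frame = base frame: x ahead of the robot, y to its left, z up, the work surface at z = 0. Lengths are in m, angles in rad, forces in N, time in s.
With the tool pointing down it reaches from about 0.425 to 0.875 m from the base axis. Payload 8.4 kg.
Tool frame: the origin (TCP) lies at the very end of the fingers, on their centre line; the grasp point (between the pads) lies 19 mm behind it; z points along the fingers, y is the line along which they close (so a half turn about z gives the same grasp; the last joint's range is limited). The gripper opens to 85 mm and grips with 20 to 120 N. Pads are 22 mm wide; open, the fingers measure 114 mm over their backs; the gripper's body (76 mm by 85 mm) begins 54 mm behind the grasp point. The pads swing forward as they close: fully open they stand 13 mm farther back than shut.
Start: joints at [-1.362, 0.333, 0.04, 1.465, -0.013, 1.343, -0.059], TCP at [0.197, 0.619, 0.231] pointing down, gripper open.
Joint ranges: [-2.58, 2.58], [-0.38, 2.09], [-1.3, 1.39], [0.25, 2.4], [-1.5, 4.64], [0.08, 2.09], [-2.65, 2.65]. Speed limits (rad/s): [2.22, 2.22, 2.79, 2.79, 3.14, 3.14, 3.14].

## Interface

Orientations are given as a rotation vector (axis times angle).
In Python, from cell import telemetry, viewer, workorder gives the robot as it stands.
- The arm moves only by the tool drive_tool, never from a script. Its argument "rows" is a list of rows, each a list of 3 entries, a list of its own where there are three numbers: the closure in counts, from 0 (fully open) to 255 (shut), then the shift along the tool's x, y, z in m, then the turn, a rotation vector about the tool's x, y, z in rad. In form: [[grip, [x, y, z], [rx, ry, rz]], ...]. A call has 1 to 12 rows; each row is the pose to reach, as a shift and turn from the pose commanded when the call began, along the tool's axes at that moment; what a row does not reach only later rows make up. A row lasts 1/10 s, in which the tool goes at most 50 mm and 8.59 degrees, less where a joint would pass 70% of its speed; a pose out of reach is approached as far as the arm can. A call with a gripper value outside its range is refused whole. The fingers move at their own pace and stop on an object; "force" is the grip in N (left out, the last holds). Time passes only in rows, so rows that repeat a pose let the fingers close. It gives the time, the measured TCP pose, the force, the opening and the grip force at its end, in the units of the state.
- telemetry.get_state(): the state, without advancing time (a new reading comes with each control period).
- viewer.read_camera(name): name is "scene" or "top" or "wrist"; returns the picture (420x560x3 uint8, red, green, blue); there is no depth.
- viewer.calibration(name): a dict with "intrinsics" (3x3 intrinsics, pixels), "extrinsics" (4x4, takes a point from world to camera coordinates). Camera axes: x right, y down, z forward; pixel columns grow to the right and rows downward; lengths in m; the calibration is good to about 2 mm. A picture is of the moment at which its call begins: read the wrist's pose just before it. calibration takes no time and is no camera call; for the wrist camera it gives the pose at the moment of the call.
- workorder.finish_job(): hands the job in; it is judged then, once.
The state is a dict: "time_s": time; "joints": joint angles; "qd": joint speeds; "joint_torque": joint torques, N m; "tcp_pos": TCP position; "eef_rot": TCP orientation; "ft_force": force on the tool from outside, world axes, zero at the start; "ft_torque": the same for the moment, N m; "opening": finger opening in m; "finger_force": force on a finger pad.
Only numpy, scipy, OpenCV 4.12 (cv2) and the standard library are available. Lean on these libraries where they do the work, as an engineer would, in place of code of your own. Each camera call takes 0.05 s, during which the arm holds its last target. There are 200 camera calls.

## Task

Take the orange hook pole off its grey rest, slip its hook sideways into the brass eye on the blue hatch of the white stock cabinet, and swing the hatch fully down with the pole. Then unhook and lay the pole back in its rest as it was. Ease it gently by feel: the pole must never bear on the cabinet, hatch or eye with more than 15 N, your hand must not touch the cabinet, do not drop the pole, and leave the stock lying about where it is.

Things in the scene. Friction and masses are not known exactly. Their poses are not given: they have to be found in the camera images.
- pole_grip (a point): Orange square handle (20 x 20 mm) of the loose hook pole, about 0.16 kg; grasp here, on its axis (balance point 15 to 20 mm behind). x runs along the pole to the hook, z up as it lies. The handle spans x = -120 to +75 mm, then an 8 mm steel rod on the same axis to x = 140 mm, where it turns square into a prong pointing along the pole's own -y (level). In the rest its axis is 50 mm above the table.
- pole_hook (a point): Point on the prong's axis, 15 mm out from the rod's axis: at (140, -15, 0) mm from pole_grip in the pole's axes. The prong is a straight steel bar, 7 mm diameter, square-ended with edges just broken, its end 29.5 mm from the rod's axis.
- rest: Grey fixed pole rest, origin on the table, x along it: base 250 x 90 x 8 mm and two 16 mm thick cradles (at x = -90 and +55 mm) with seats 40 mm high and flared side lips up to 57 mm high, 55 mm across outside; the handle has about 5 mm play between them. At the start the pole lies in it, x the same way.
- rest_seat (a point): Where pole_grip lies when the pole is in its rest: on the seated pole's axis, 50 mm above the table; axes as the rest's.
- cabinet: White fixed stock cabinet, 300 (x) x 200 (y) x 315 (z) mm, origin at the centre of its underside; its front, with the hatch, faces its own -y. Two mock drawers below, the bin with the hatch above. Anything it carries counts as the cabinet.
- hatch (a joint): Angle of the blue hatch (294 wide, 134 high, 8 mm thick), hinged along its lower edge: 0 shut (upright), 1.55 rad its stop, fully down (nearly level). Starts at 0 to 0.08. Stiff friction hinge: it stays where it is left; about 5 to 8 N at the eye moves it when upright, 3 to 5 N when nearly down.
- hatch_hinge (a point): Middle of the hatch's hinge axis, at (0, -105, 170) mm in the cabinet's frame. Axes turn with the hatch: x along the hinge, z up the panel, -y out of the hatch's outer face (4 mm from the axis). Opening turns positive about x.
- eye_mount (a point): Middle of the eye's slot, (0, -22, 90) mm from hatch_hinge in the hatch's axes, turning with it. The brass eye is a ring, its hole along x (parallel to the hinge): hole 14 mm, bar 5 mm, outside 24 mm. Its centre is at x = y = 0 from here, but is clamped anywhere within 20 mm below or above along the slot (z), unmeasured, different each time: find it by touch or sight. It holds firm up to 15 N.
- kit_a: Flat blue kit box with white band, 160 x 110 x 25 mm, origin under its centre; leave alone.
- kit_b: Flat blue kit box with green band, 160 x 110 x 25 mm, origin under its centre; leave alone.
- carton_white: White carton with red band, 70 x 60 x 55 mm, origin under its centre; leave alone.
- carton_brown: Brown carton, 100 x 80 x 80 mm, origin under its centre; leave alone.
- bottle: Clear bottle, 60 mm diameter, 120 mm high, beside the cabinet, origin under its centre; leave alone.
- tape: Yellow roll of tape lying flat, 80 mm diameter, 24 mm high, origin under its centre; leave alone.

How it is judged:
By the outcome, as a careful person would: the job done as asked, in the order asked, and still so for the second after the job is handed in, with the robot touching nothing.
It also fails if it takes over 64 s, if anything falls off the work surface, if the arm or the gripper's body presses on something with over 40 N, if the wrist force passes 120 N, or if a joint passes its speed limit or range.

## Working session

There is one attempt and no reset: what is moved stays moved. The work goes in short steps, Python scripts to look and compute and a tool call to move; the robot and the scene stay as the last step left them, time stands still between calls to the robot, and variables do not carry over. Pictures are saved under pics/ and viewed, at most 10 in all, crops included, and the job is handed in when it is done.

Besides the shell and the picture viewer there is one more tool, called after "Emit:" in YAML: its name, and indented under it one key for each argument. drive_tool: Moves the arm, as the interface text tells. Its arguments: {"type":"object","properties":{"rows":{"type":"array","items":{"type":"array"}},"force":{"type":"number"}},"required":["rows"]}

```bash
mkdir -p pics; ls; python3 - <<'E'
from cell import telemetry, viewer, workorder
import cv2, numpy as np
s=telemetry.get_state(); print(s)
for n in ("scene","top"):
    im=viewer.read_camera(n); np.save(f"pics/{n}0.npy",im)
    c=viewer.calibration(n); print(n,np.round(c["intrinsics"],1).tolist(),np.round(c["extrinsics"],4).tolist())
    cv2.imwrite(f"pics/{n}0.png",cv2.resize(im[:,:,::-1],(800,600),interpolation=cv2.INTER_CUBIC))
E
```

```text
pics
{'time_s': 0.0, 'joints': array([-1.3621756 ,  0.33391764,  0.03990912,  1.46627844, -0.01336386,
        1.34326867, -0.05849837]), 'qd': array([-0.00201417, -0.00206254, -0.00027015,  0.00076845,  0.00022631,
       -0.00012642,  0.0013844 ]), 'joint_torque': array([-2.80038734e-05, -6.58550978e+01,  1.36568114e+00, -4.05570424e+01,
        1.68042944e-02,  1.26710095e-02,  3.17929857e-05]), 'tcp_pos': array([0.19686314, 0.61900226, 0.23041389]), 'eef_rot': array([-4.81666315e-01, -3.10435578e+00,  2.51982771e-03]), 'ft_force': array([-0.24608192, -0.22072327, -0.12627895]), 'ft_torque': array([ 0.01647097,  0.03475196, -0.00884337]), 'finger_force': 0.0, 'opening': 0.08523950893660298}
scene [[454.5, 0.0, 274.5], [0.0, 454.5, 207.3], [0.0, 0.0, 1.0]] [[0.9872, 0.1586, 0.0156, -0.5066], [0.1373, -0.7966, -0.5887, 0.0558], [-0.081, 0.5833, -0.8082, 1.4534], [0.0, 0.0, 0.0, 1.0]]
top [[503.2, 0.0, 282.1], [0.0, 503.2, 222.1], [0.0, 0.0, 1.0]] [[-0.0226, -0.9995, -0.0213, 0.0629], [-0.9968, 0.0242, -0.0763, 0.5167], [0.0768, 0.0195, -0.9969, 1.6473], [0.0, 0.0, 0.0, 1.0]]
```

View pics/scene0.png

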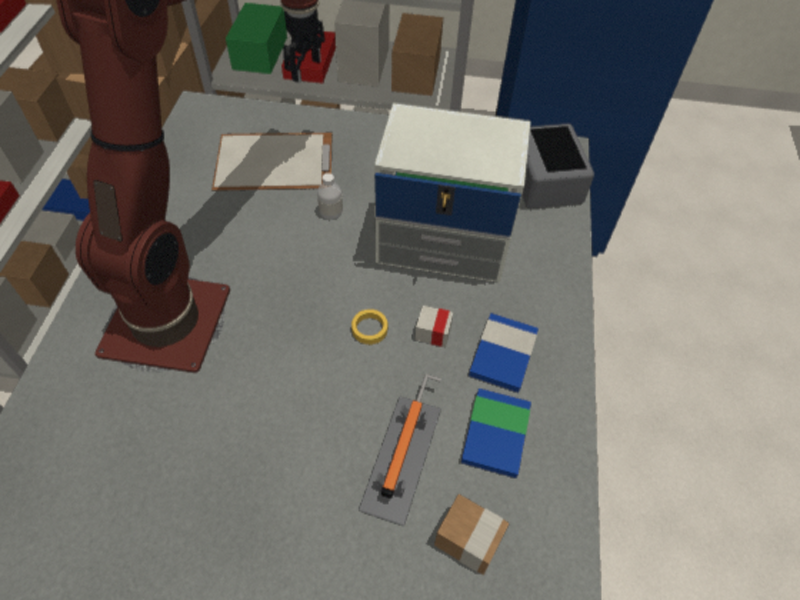

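View pics/top0.png

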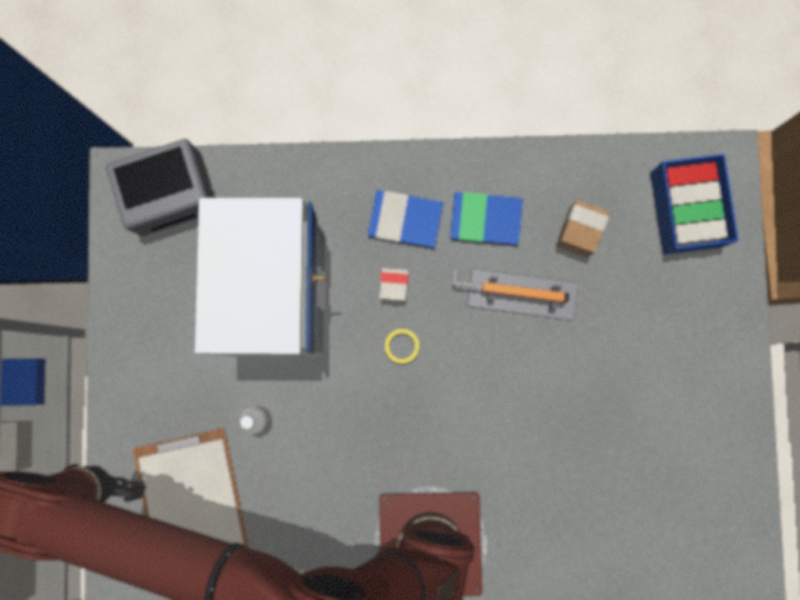

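Scene: cabinet is at the upper right (hatch facing −y, eye near (444,200)), pole in the rest around (405,450). In the top view the handle runs (485,287)–(568,297) with the prong at (455,270) pointing to +x, and the cabinet top's corners are at about (200,198), (303,198), (303,353), (195,352).

```bash
cat > h.py <<'E'
import numpy as np, cv2
from cell import telemetry, viewer, workorder
from scipy.spatial.transform import Rotation as R
from scipy.optimize import least_squares
def proj(c,P):
    P=np.atleast_2d(P); q=P@c["extrinsics"][:3,:3].T+c["extrinsics"][:3,3]
    return q[:,:2]/q[:,2:]*np.diag(c["intrinsics"])[:2]+c["intrinsics"][:2,2]
def plane(c,uv,z):
    E=c["extrinsics"]; C=-E[:3,:3].T@E[:3,3]
    d=np.c_[(np.atleast_2d(uv)-c["intrinsics"][:2,2])/np.diag(c["intrinsics"])[:2],np.ones(len(np.atleast_2d(uv)))]@E[:3,:3]
    return C+d*((z-C[2])/d[:,2])[:,None]
def orange(im):
    h=cv2.cvtColor(im,cv2.COLOR_RGB2HSV)
    m=cv2.inRange(h,(5,140,110),(17,255,255)); n,l,s,c=cv2.connectedComponentsWithStats(m)
    return l,s,c
def T(x,y,z,yaw): 
    M=np.eye(4); M[:3,:3]=R.from_euler('z',yaw).as_matrix(); M[:3,3]=x,y,z; return M
def ap(M,P): return np.atleast_2d(P)@M[:3,:3].T+M[:3,3]
E
python3 - <<'E'
from h import *
c={n:viewer.calibration(n) for n in("scene","top")}; im={n:np.load(f"pics/{n}0.npy") for n in c}
for n in c:
    l,s,ce=orange(im[n])
    for i in range(1,len(s)):
        if s[i,4]>60:
            ys,xs=np.nonzero(l==i); r=cv2.minAreaRect(np.c_[xs,ys].astype(np.float32)); b=cv2.boxPoints(r)
            print(n,s[i],r); print(np.round(plane(c[n],b,.06),4).tolist(), plane(c[n],ce[i],.06))
# cabinet: clicked corners (800 scale) -> refine
k=560/800
top=np.array([[200,198],[303,198],[303,353],[195,352]],np.float32)*k
g=cv2.cvtColor(im["top"],cv2.COLOR_RGB2GRAY); top=cv2.cornerSubPix(g,top.reshape(-1,1,2),(3,3),(-1,-1),(3,30,.01)).reshape(-1,2)
print(top/k, plane(c["top"],top,.315)[:,:2])
sc=np.array([[392,107],[530,121],[523,181],[377,173],[500,278],[377,265]],np.float32)*k
g=cv2.cvtColor(im["scene"],cv2.COLOR_RGB2GRAY); sc=cv2.cornerSubPix(g,sc.reshape(-1,1,2),(3,3),(-1,-1),(3,30,.01)).reshape(-1,2)
print(sc/k, plane(c["scene"],sc[:4],.315)[:,:2],plane(c["scene"],sc[4:],0)[:,:2])
a=cv2.resize(im["scene"][60:200,245:385],None,fx=4,fy=4,interpolation=cv2.INTER_CUBIC)
b=cv2.resize(im["top"][175:230,300:410],None,fx=2.18,fy=4,interpolation=cv2.INTER_CUBIC)
b=cv2.resize(im["top"][170:235,310:410],(240,156)); o=np.zeros((560,800,3),np.uint8); o[:,:560]=a; o[:156,560:]=b
cv2.imwrite("pics/c1.png",o[:,:,::-1])
E
```

```text
scene [268 281  27  62 472] ((281.5802917480469, 311.19781494140625), (7.4215006828308105, 63.88943862915039), 18.824710845947266)
[[0.5448, -0.3129, 0.06], [0.5731, -0.1319, 0.06], [0.5936, -0.136, 0.06], [0.5638, -0.3162, 0.06]] [[ 0.56797613 -0.22961679  0.06      ]]
top [339 199  56  12 277] ((366.5384826660156, 204.19235229492188), (55.69159698486328, 5.457528591156006), 7.125016689300537)
[[0.5713, -0.134, 0.06], [0.5889, -0.1368, 0.06], [0.5619, -0.314, 0.06], [0.5444, -0.3112, 0.06]] [[ 0.56605293 -0.22556086  0.06      ]]
[[200.      197.99998]
 [301.87643 199.60094]
 [303.      353.     ]
 [194.36374 352.05615]] [[0.73777278 0.4347993 ]
 [0.72908543 0.23605655]
 [0.43181962 0.23742227]
 [0.43845799 0.44592394]]
[[392.      107.00001]
 [529.44574 120.50325]
 [523.6728  184.80421]
 [373.84622 173.84422]
 [495.9447  280.79572]
 [377.      265.     ]] [[0.43878281 0.430212  ]
 [0.73660585 0.43795911]
 [0.73226695 0.23888326]
 [0.43639106 0.21774216]] [[0.72317729 0.24039106]
 [0.4379272  0.23947401]]
```

View pics/c1.png

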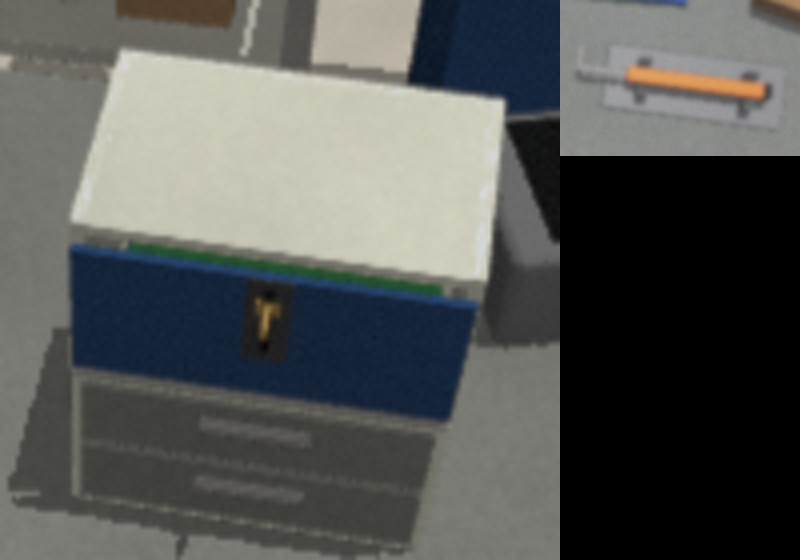

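Crop: cabinet top corners at (122,50), (505,97), (487,282), (70,220), lower front corners at (75,495), (410,550). The brass eye is edge-on at (266,318) on its dark slot plate, and the hatch is slightly ajar.

```bash
python3 - <<'E'
from h import *
c={n:viewer.calibration(n) for n in("scene","top")}
f=lambda a:np.array(a)/4+[245,60]-[.375,.375]
S=f([[122,50],[505,97],[487,282],[70,220],[75,495],[410,550]])
Tp=np.array([[200,198],[302.5,199],[303,353],[195,352]])*.7
B=lambda x,y,z:[x*.15,y*.1,z]
Ps=np.array([B(-1,1,.315),B(1,1,.315),B(1,-1,.315),B(-1,-1,.315),B(-1,-1,0),B(1,-1,0)])
Pt=Ps[[1,2,3,0]]
def res(p):
    M=T(p[0],p[1],0,p[2]); return np.r_[(proj(c["scene"],ap(M,Ps))-S).ravel(),(proj(c["top"],ap(M,Pt))-Tp).ravel()]
r=least_squares(res,[.58,.34,0.01]); print(r.x,np.round(r.fun.reshape(-1,2),1).tolist())
E
python3 - <<'E'
from h import *
s=telemetry.get_state(); Rt=R.from_rotvec(s["eef_rot"]).as_matrix(); print(Rt.round(3))
c=viewer.calibration("wrist"); E=c["extrinsics"]; print(c["intrinsics"].round(1)); Rc=E[:3,:3].T; C=-Rc@E[:3,3]
print("cam in tool",(Rt.T@(C-s["tcp_pos"])).round(4),(Rt.T@Rc).round(3))
# target over grip: tool y along pole y
yaw=np.arctan2(.179,.028)
px=np.array([np.cos(yaw),np.sin(yaw),0]); py=np.array([-px[1],px[0],0])
for sg in(1,-1):
    y=sg*py; z=np.array([0,0,-1.]); x=np.cross(y,z); D=np.c_[x,y,z]
    print(sg,"turn",R.from_matrix(Rt.T@D).as_rotvec().round(3),"shift",(Rt.T@(np.array([.570,-.208,.20])-s["tcp_pos"])).round(4))
E
```

```text
[ 0.58437199  0.33956922 -0.02836731] [[-0.5, 0.0], [-0.1, 1.1], [-0.1, 0.1], [-0.5, 0.6], [-1.1, 0.9], [2.4, 0.9], [-0.2, 0.2], [-0.2, -0.4], [-2.4, 0.1], [0.3, 0.5]]
[[-0.953  0.303 -0.   ]
 [ 0.303  0.953 -0.001]
 [-0.    -0.001 -1.   ]]
[[353.4   0.  274.8]
 [  0.  353.4 204.2]
 [  0.    0.    1. ]]
cam in tool [ 0.0773 -0.0006 -0.1426] [[ 0.    -0.954 -0.301]
 [ 1.    -0.     0.001]
 [-0.001 -0.301  0.954]]
1 turn [-1.000e-03 -1.000e-03 -1.723e+00] shift [-0.6062 -0.6751  0.0316]
-1 turn [-1.000e-03  1.000e-03  1.418e+00] shift [-0.6062 -0.6751  0.0316]
```

Emit:
drive_tool:
  rows:
    - [0,[0,0,-0.1],[0,0,0]]
    - [0,[0,0,-0.2],[0,0,0]]
    - [0,[0,0,-0.2],[0,0,0]]
    - [0,[0,0,-0.2],[0,0,0]]
    - [0,[-0.606,-0.675,-0.2],[0,0,1.418]]
    - [0,[-0.606,-0.675,-0.2],[0,0,1.418]]
    - [0,[-0.606,-0.675,-0.2],[0,0,1.418]]
    - [0,[-0.606,-0.675,-0.2],[0,0,1.418]]
    - [0,[-0.606,-0.675,-0.2],[0,0,1.418]]
    - [0,[-0.606,-0.675,-0.2],[0,0,1.418]]
    - [0,[-0.606,-0.675,-0.2],[0,0,1.418]]
    - [0,[-0.606,-0.675,-0.2],[0,0,1.418]]

```text
time_s: 1.3
tcp_pos: [0.3618, 0.2526, 0.4311]
eef_rot: [-2.157, -2.283, 0.0]
ft_force: [0.6, -0.0, 0.4]
opening: 0.0855
finger_force: 0.0
```

```bash
python3 - <<'E'
from h import *
c=viewer.calibration("scene"); M=T(.5844,.3396,0,-.0284)
for th in(0,.08):
  for o in(-.02,0,.02):
    Rx=R.from_euler('x',th).as_matrix()
    q=lambda P: (proj(c,ap(M,np.array(P)@Rx.T+[0,-.105,.17]))-[245,60]+.375)*4
    print(th,o,"ring centre/top/bot/front",q([[0,-.022,.09+o],[0,-.022,.102+o],[0,-.022,.078+o],[0,-.034,.09+o]]).round(0).tolist())
  print("top edge",q([[-.147,-.004,.134],[.147,-.004,.134],[-.147,-.004,0]]).round(0).tolist())
im=np.load("pics/scene0.npy")[125:155,296:326]
g=cv2.resize(im,(600,600),interpolation=cv2.INTER_NEAREST); cv2.imwrite("pics/eye.png",g[:,:,::-1])
s=telemetry.get_state(); print(s["time_s"],s["tcp_pos"],s["joints"].round(2))
E
```

```text
0 -0.02 ring centre/top/bot/front [[261.0, 353.0], [263.0, 341.0], [260.0, 364.0], [259.0, 364.0]]
0 0 ring centre/top/bot/front [[263.0, 333.0], [265.0, 322.0], [262.0, 345.0], [261.0, 345.0]]
0 0.02 ring centre/top/bot/front [[266.0, 314.0], [267.0, 302.0], [264.0, 326.0], [263.0, 326.0]]
top edge [[70.0, 243.0], [479.0, 302.0], [71.0, 371.0]]
0.08 -0.02 ring centre/top/bot/front [[260.0, 360.0], [261.0, 349.0], [259.0, 370.0], [258.0, 373.0]]
0.08 0 ring centre/top/bot/front [[262.0, 342.0], [263.0, 332.0], [261.0, 353.0], [259.0, 355.0]]
0.08 0.02 ring centre/top/bot/front [[264.0, 325.0], [265.0, 314.0], [263.0, 335.0], [261.0, 337.0]]
top edge [[67.0, 254.0], [477.0, 313.0], [71.0, 371.0]]
1.3 [0.36177606 0.25263915 0.43109025] [-1.09 -0.15  0.33  1.58  0.05  1.7  -0.71]
```

View pics/eye.png

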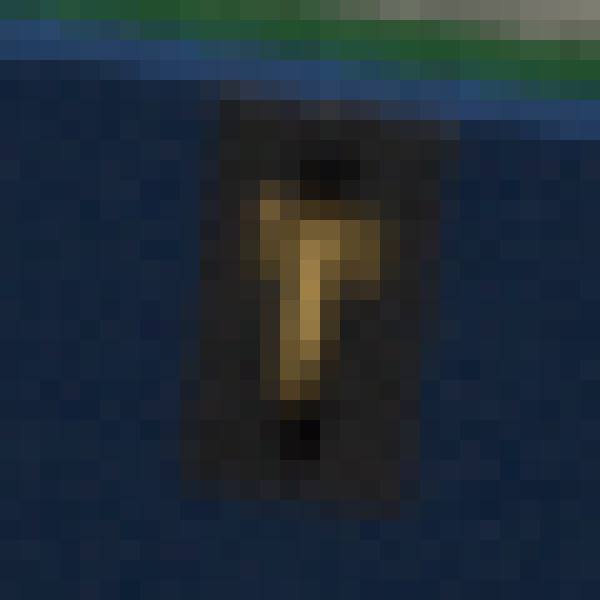

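The eye sits at about (310,310) in the crop, gold spanning rows 200–410, so it is roughly 7 mm above mid-slot with the hatch near 0. I'll carry on to the rest.

```bash
cat >> h.py <<'E'
def goto(p,Rm):
    s=telemetry.get_state(); Rt=R.from_rotvec(s["eef_rot"]).as_matrix()
    print("shift",(Rt.T@(np.array(p)-s["tcp_pos"])).round(4),"turn",R.from_matrix(Rt.T@Rm).as_rotvec().round(4))
def down(yaw):  # tool down, tool x at world yaw
    x=np.array([np.cos(yaw),np.sin(yaw),0]); z=np.array([0,0,-1.]); return np.c_[x,np.cross(z,x),z]
E
python3 -c "
from h import *
goto([.570,-.208,.20],down(np.radians(81.2)))"
```

```text
shift [-0.4718  0.1818  0.231 ] turn [-3.000e-04 -1.000e-04  2.105e-01]
```

Emit:
drive_tool:
  rows:
    - [0,[-0.472,0.182,0],[0,0,0.21]]
    - [0,[-0.472,0.182,0],[0,0,0.21]]
    - [0,[-0.472,0.182,0],[0,0,0.21]]
    - [0,[-0.472,0.182,0],[0,0,0.21]]
    - [0,[-0.472,0.182,0.231],[0,0,0.21]]
    - [0,[-0.472,0.182,0.231],[0,0,0.21]]
    - [0,[-0.472,0.182,0.231],[0,0,0.21]]
    - [0,[-0.472,0.182,0.231],[0,0,0.21]]
    - [0,[-0.472,0.182,0.231],[0,0,0.21]]
    - [0,[-0.472,0.182,0.231],[0,0,0.21]]
    - [0,[-0.472,0.182,0.231],[0,0,0.21]]
    - [0,[-0.472,0.182,0.231],[0,0,0.21]]

```text
time_s: 2.5
tcp_pos: [0.5723, -0.2072, 0.1976]
eef_rot: [-2.379, -2.05, 0.004]
ft_force: [-0.3, 0.6, 0.8]
opening: 0.0853
finger_force: 0.0
```

```bash
python3 - <<'E'
from h import *
c=viewer.calibration("wrist"); im=viewer.read_camera("wrist"); np.save("pics/w1.npy",im); 
l,s,ce=orange(im)
for i in range(1,len(s)):
    if s[i,4]>200:
        ys,xs=np.nonzero(l==i); r=cv2.minAreaRect(np.c_[xs,ys].astype(np.float32)); b=cv2.boxPoints(r); print(s[i]); print(plane(c,b,.06).round(4).tolist())
cv2.imwrite("pics/w1.png",im[:,:,::-1])
s=telemetry.get_state(); print(s["time_s"],s["tcp_pos"],R.from_rotvec(s["eef_rot"]).as_matrix().round(3).tolist())
E
```

```text
[ 263   94   26  213 2063]
[[0.5739, -0.1311, 0.06], [0.5926, -0.1339, 0.06], [0.5673, -0.3173, 0.06], [0.5447, -0.3139, 0.06]]
[433 294  44  35 773]
[[0.6953, -0.3313, 0.06], [0.7132, -0.3133, 0.06], [0.7423, -0.3511, 0.06], [0.7243, -0.3705, 0.06]]
2.55 [ 0.57137043 -0.21003675  0.19478053] [[0.151, 0.989, -0.006], [0.989, -0.151, -0.003], [-0.004, -0.005, -1.0]]
```

View pics/w1.png

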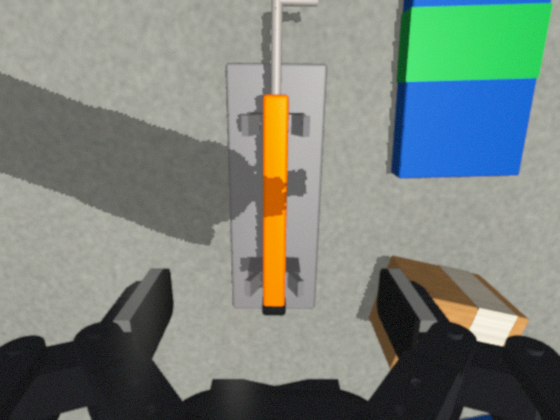

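Wrist view: handle is centred at column 275 from row 94 (front) to 313 (black tail). The prong is at (295,2) pointing right, and the brown carton's near corner is at (385,262), right of the fingers.

```bash
python3 - <<'E'
from h import *
c=viewer.calibration("wrist")
P=plane(c,[[276,94.5],[273.5,313]],.06); d=P[0]-P[1]; L=np.linalg.norm(d); d/=L; print("len",L,"yaw",np.degrees(np.arctan2(d[1],d[0]))); 
g1=P[0]-.075*d; g2=P[1]+.12*d; print(g1,g2)
print("rod x",((plane(c,[[277,2]],.05)-g1)@d), "carton corner",plane(c,[[385,262]],.08))
# rest base edges at z=.008
Q=plane(c,[[227,65],[326,66],[234,308],[315,307]],.008); print(Q.round(4).tolist()); m=Q.mean(0); print("rest centre",m,np.degrees(np.arctan2(*( (Q[0]+Q[1]-Q[2]-Q[3])[:2][::-1]))))
yaw=np.arctan2(d[1],d[0]); g=(g1+g2)/2
goto([g[0],g[1],.031],down(yaw)); goto([g[0],g[1],.1],down(yaw))
E
```

```text
len 0.19054506666927226 yaw 80.71611548278685
[ 0.57037074 -0.21003585  0.06      ] [ 0.57108944 -0.20563927  0.06      ]
rod x [0.13864867] carton corner [[ 0.64997972 -0.27628863  0.08      ]]
[[0.5438, -0.1058, 0.008], [0.6287, -0.1196, 0.008], [0.5045, -0.3473, 0.008], [0.5911, -0.3588, 0.008]]
rest centre [ 0.56705563 -0.23286873  0.008     ] 80.91010386317659
shift [ 2.700e-03 -1.000e-04  1.638e-01] turn [-0.0053  0.0037  0.0109]
shift [ 0.0024 -0.0005  0.0948] turn [-0.0053  0.0037  0.0109]
```

Emit:
drive_tool:
  rows:
    - [0,[0.002,0,0.05],[-0.005,0.004,0.011]]
    - [0,[0.0025,0,0.1],[-0.005,0.004,0.011]]
    - [0,[0.0025,0,0.13],[-0.005,0.004,0.011]]
    - [0,[0.0025,0,0.13],[-0.005,0.004,0.011]]
    - [0,[0.0025,0,0.13],[-0.005,0.004,0.011]]

```text
time_s: 3.05
tcp_pos: [0.5732, -0.2026, 0.071]
eef_rot: [2.389, 2.038, 0.009]
ft_force: [1.2, 0.1, 0.5]
opening: 0.086
finger_force: 0.0
```

```bash
python3 - <<'E'
from h import *
print(telemetry.get_state()["tcp_pos"],telemetry.get_state()["ft_force"]); goto([.5707,-.208,.031],down(np.radians(80.8)))
E
```

```text
[ 0.57316898 -0.20262113  0.07100618] [1.15602152 0.05551779 0.46848448]
shift [-0.0058 -0.0018  0.04  ] turn [ 0.0046 -0.0035  0.0023]
```

Emit:
drive_tool:
  rows:
    - [0,[0,0,0.02],[0,0,0]]
    - [0,[0,0,0.02],[0,0,0]]

```text
time_s: 3.25
tcp_pos: [0.5736, -0.2021, 0.0511]
eef_rot: [2.388, 2.039, 0.011]
ft_force: [-0.7, 0.9, -1.0]
opening: 0.0853
finger_force: 0.0
```

Emit:
drive_tool:
  rows:
    - [0,[0,0,0],[0,0,0]]

```text
time_s: 3.35
tcp_pos: [0.5741, -0.2026, 0.0522]
eef_rot: [2.388, 2.038, 0.012]
ft_force: [0.4, -0.5, -0.3]
opening: 0.0855
finger_force: 0.0
```

Emit:
drive_tool:
  rows:
    - [0,[0,0,0],[0,0,0]]

```text
time_s: 3.45
tcp_pos: [0.5742, -0.2026, 0.0521]
eef_rot: [2.388, 2.037, 0.012]
ft_force: [-0.3, -0.1, -0.8]
opening: 0.0852
finger_force: 0.0
```

```bash
python3 - <<'E'
from h import *
c=viewer.calibration("wrist"); im=viewer.read_camera("wrist"); np.save("pics/w2.npy",im)
l,s,ce=orange(im)
i=1+np.argmax(s[1:,4]); ys,xs=np.nonzero(l==i); print(s[i])
pts=[]
for r in range(ys.min()+4,ys.max()-3,8):
    k=xs[ys==r]; pts.append([(k.min()+k.max())/2,r])
P=plane(c,pts,.06); d=np.linalg.svd(P[:,:2]-P[:,:2].mean(0))[2][0]; d*=np.sign(d[1]); n=np.array([d[1],-d[0]])
print("yaw",np.degrees(np.arctan2(d[1],d[0])),"rms",((P[:,:2]-P[:,:2].mean(0))@n).std(), P[0],P[-1])
f=plane(c,[[np.median(xs[ys<ys.min()+3]),ys.min()-.5]],.06)[0]; print("front",f,"grip",f[:2]-.075*d)
t=telemetry.get_state()["tcp_pos"]; print("cross err of tcp",(t[:2]-P[:,:2].mean(0))@n, "along err",(t[:2]-f[:2])@d+.075)
goto([*(f[:2]-.075*d),.031],down(np.arctan2(d[1],d[0])))
E
```

```text
[ 245  109   52  277 7290]
yaw 80.96584670066437 rms 8.559533505529752e-05 [ 0.58317806 -0.13376323  0.06      ] [ 0.56421997 -0.25306739  0.06      ]
front [ 0.58325477 -0.13214416  0.06      ] grip [ 0.57147803 -0.20621378]
cross err of tcp 0.0018169576262135965 along err 0.0040487769587908146
shift [-0.0041 -0.0021  0.0209] turn [ 0.007  -0.004  -0.0002]
```

Emit:
drive_tool:
  rows:
    - [0,[-0.002,-0.001,0.01],[0.007,-0.004,0]]
    - [0,[-0.004,-0.002,0.021],[0.007,-0.004,0]]
    - [0,[-0.004,-0.002,0.021],[0.007,-0.004,0]]
    - [0,[-0.004,-0.002,0.021],[0.007,-0.004,0]]

```text
time_s: 3.9
tcp_pos: [0.5702, -0.206, 0.0287]
eef_rot: [-2.388, -2.037, 0.004]
ft_force: [-1.1, 0.6, 0.1]
opening: 0.0853
finger_force: 0.0
```

Emit:
drive_tool:
  rows:
    - [255,[0,0,0],[0,0,0]]
    - [255,[0,0,0],[0,0,0]]
    - [255,[0,0,0],[0,0,0]]
    - [255,[0,0,0],[0,0,0]]
    - [255,[0,0,0],[0,0,0]]
    - [255,[0,0,0],[0,0,0]]
    - [255,[0,0,0],[0,0,0]]
    - [255,[0,0,0],[0,0,0]]
  force: 110

```text
time_s: 4.7
tcp_pos: [0.571, -0.2059, 0.0298]
eef_rot: [-2.389, -2.038, 0.001]
ft_force: [0.2, 0.4, 5.4]
opening: 0.0183
finger_force: 107.8
```

```bash
cat >> h.py <<'E'
HOOK=np.array([.140,.015,-.0202]); CAB=T(.5844,.3396,0,-.0284); CY=np.pi/2-.0284
cx=CAB[:3,0]; cy=CAB[:3,1]
E
python3 - <<'E'
from h import *
Rm=down(CY); E=np.array([.5808,.2126,.2675])
p=E-Rm@HOOK; print("inserted tcp",p); q=p-.04*cx+[0,0,.022]-.01*cy; print(q); goto(q,Rm)
E
```

```text
inserted tcp [0.56183058 0.0730824  0.2473    ]
[0.52156275 0.06422228 0.2693    ]
shift [ 0.259  -0.0917 -0.2394] turn [-0.0013 -0.0002 -0.1296]
```

Emit:
drive_tool:
  rows:
    - [255,[0,0,-0.01],[0,0,0]]
    - [255,[0,0,-0.03],[0,0,0]]
    - [255,[0,0,-0.06],[0,0,0]]
    - [255,[0,0,-0.1],[0,0,0]]
    - [255,[0,0,-0.1],[0,0,0]]
    - [255,[0,0,-0.1],[0,0,0]]

```text
time_s: 5.3
tcp_pos: [0.5714, -0.2059, 0.1303]
eef_rot: [-2.389, -2.039, -0.0]
ft_force: [-0.6, -0.2, -1.7]
opening: 0.0183
finger_force: 107.6
```

Emit:
drive_tool:
  rows:
    - [255,[0,0,-0.03],[0,0,0]]
    - [255,[0,0,-0.07],[0,0,0]]
    - [255,[0.02,-0.007,-0.11],[0,0,-0.01]]
    - [255,[0.05,-0.018,-0.139],[0,0,-0.025]]
    - [255,[0.09,-0.032,-0.139],[0,0,-0.045]]
    - [255,[0.13,-0.046,-0.139],[0,0,-0.065]]
    - [255,[0.17,-0.06,-0.139],[0,0,-0.085]]
    - [255,[0.205,-0.073,-0.139],[0,0,-0.1]]
    - [255,[0.235,-0.083,-0.139],[0,0,-0.118]]
    - [255,[0.252,-0.089,-0.139],[0,0,-0.128]]
    - [255,[0.259,-0.092,-0.139],[0,0,-0.13]]
    - [255,[0.259,-0.092,-0.139],[0,0,-0.13]]

```text
time_s: 6.5
tcp_pos: [0.5209, 0.0642, 0.268]
eef_rot: [-2.251, -2.189, 0.004]
ft_force: [0.5, -0.1, -2.1]
opening: 0.0186
finger_force: 107.6
```

```bash
python3 - <<'E'
from h import *
s=telemetry.get_state(); Rt=R.from_rotvec(s["eef_rot"]).as_matrix(); print(s["tcp_pos"],"ft",s["ft_force"],"hook",s["tcp_pos"]+Rt@HOOK,"joints",s["joints"].round(2))
E0=np.array([.5808,.2126,.2675]); goto(E0-down(CY)@HOOK-.04*cx+[0,0,.022]-.01*cy,down(CY))
a=viewer.read_camera("top"); b=viewer.read_camera("scene"); np.save("pics/t2.npy",a); np.save("pics/s2.npy",b)
c=viewer.calibration("top"); print(proj(c,[E0,s["tcp_pos"]+Rt@HOOK]))
a=a[160:235,190:265]; b=b[80:180,240:365]
o=np.zeros((600,800,3),np.uint8); o[:450,:450]=cv2.resize(a,(450,450),interpolation=cv2.INTER_NEAREST); o[:280,450:]=cv2.resize(b,(350,280),interpolation=cv2.INTER_CUBIC)
cv2.imwrite("pics/t2.png",o[:,:,::-1])
E
```

```text
[0.52091846 0.06424275 0.26800588] ft [ 0.46728729 -0.11807346 -2.07558081] hook [0.53985614 0.20377997 0.28809989] joints [-1.01  0.05  0.84  1.74 -0.04  1.37 -0.19]
shift [-0.      0.0006 -0.0013] turn [-0.0028  0.0005  0.0006]
[[222.86058567 194.87374319]
 [225.18498285 208.38182883]]
```

View pics/t2.png

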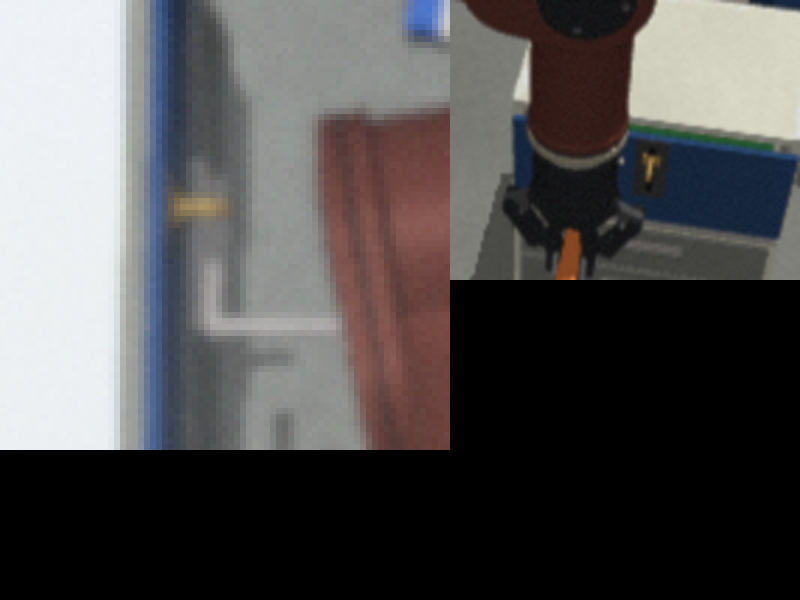

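Top crop: brass eye at columns 172–228, row 207; prong axis at about column 207, rows 265–325; the scene inset shows the eye in clear view at right of the hand. I'll measure eye against prong numerically.

```bash
python3 - <<'E'
from h import *
a=np.load("pics/t2.npy").astype(int)
print("ring R-B rows192-197"); print((a[192:198,215:232,0]-a[192:198,215:232,2]))
g=a.sum(2)//3; print("prong rows 203-216 cols 218-232"); print(g[203:217,218:232])
E
```

```text
ring R-B rows192-197
[[-58 -61 -31   6  24  21  17  17  17  20  16  12   6   4  -3  -3  -1]
 [-58 -62 -28  13  43  50  48  46  50  51  46  36  26  12   1   0  -1]
 [-55 -59 -26  18  51  63  61  62  67  69  63  52  37  16   3  -2  -2]
 [-57 -58 -27  17  42  51  46  45  48  50  48  42  31  14   1   0   0]
 [-59 -56 -27   9  27  24  15  14  18  19  19  15   9   3   0  -2  -1]
 [-57 -56 -28   2  13   2  -3   4   1   6   3   2   0  -4  -2  -3  -3]]
prong rows 203-216 cols 218-232
[[ 67  73  81  97 112 124 132 139 131 117 104 110 123 140]
 [ 71  71  80  96 111 126 144 151 142 120 106 109 124 140]
 [ 71  69  79  98 113 127 150 158 147 123 104 108 124 141]
 [ 70  72  82  96 111 129 148 161 147 124 108 107 125 140]
 [ 71  71  83  96 112 133 150 159 146 119 103 109 126 140]
 [ 71  71  81  97 112 132 154 162 140 118 104 108 124 142]
 [ 70  71  79  99 111 130 154 163 141 119 107 108 124 144]
 [ 71  73  84  96 112 133 155 163 139 120 107 106 127 138]
 [ 69  73  79  97 115 134 157 163 145 122 110 111 128 144]
 [ 69  74  82  95 115 132 159 168 157 137 132 130 140 150]
 [ 70  75  81  97 114 132 156 174 168 162 161 165 165 165]
 [ 69  74  80  94 107 124 145 166 168 168 168 168 171 171]
 [ 70  74  81  86  94 103 126 139 145 147 145 144 145 150]
 [ 72  70  84  87  87  86  97 112 112 114 113 113 114 125]]
```

Emit:
drive_tool:
  rows:
    - [255,[0,0,-0.006],[0,0,0]]
    - [255,[0.003,0.012,-0.006],[0,0,0]]
    - [255,[0.006,0.026,-0.006],[0,0,0]]
    - [255,[0.008,0.037,-0.006],[0,0,0]]
    - [255,[0.008,0.041,-0.005],[0,0,0]]
    - [255,[0.008,0.041,-0.001],[0,0,0]]
    - [255,[0.008,0.041,0],[0,0,0]]
    - [255,[0.008,0.041,0],[0,0,0]]

```text
time_s: 7.4
tcp_pos: [0.5619, 0.0708, 0.2684]
eef_rot: [-2.252, -2.188, 0.002]
ft_force: [0.3, 0.4, 0.3]
opening: 0.0185
finger_force: 107.8
```

Emit:
drive_tool:
  rows:
    - [255,[0,0,0.0005],[0,0,0]]
    - [255,[0,0,0.001],[0,0,0]]
    - [255,[0,0,0.0015],[0,0,0]]
    - [255,[0,0,0.002],[0,0,0]]
    - [255,[0,0,0.002],[0,0,0]]

```text
time_s: 7.9
tcp_pos: [0.5624, 0.0713, 0.2666]
eef_rot: [-2.251, -2.189, 0.001]
ft_force: [-1.0, -0.8, 3.7]
opening: 0.0182
finger_force: 108.2
```

Emit:
drive_tool:
  rows:
    - [255,[0,0,-0.003],[0,0,0]]
    - [255,[0,-0.005,-0.005],[0,0,0]]
    - [255,[0,-0.015,-0.005],[0,0,0]]
    - [255,[0,-0.026,-0.005],[0,0,0]]
    - [255,[0,-0.03,-0.003],[0,0,0]]
    - [255,[0,-0.03,0.005],[0,0,0]]
    - [255,[0,-0.03,0.012],[0,0,0]]
    - [255,[0,-0.03,0.012],[0,0,0]]
    - [255,[0,-0.03,0.012],[0,0,0]]

```text
time_s: 8.8
tcp_pos: [0.5324, 0.0718, 0.2541]
eef_rot: [-2.252, -2.189, 0.003]
ft_force: [-0.4, 0.4, -1.0]
opening: 0.0184
finger_force: 107.7
```

```bash
python3 - <<'E'
from h import *
b=np.load("pics/scene0.npy").astype(int); print((b[132:149,305:318,0]-b[132:149,305:318,2]))
c=viewer.calibration("scene")
for th in(0,.02):
  for o in(.007,.014):
    Rx=R.from_euler('x',th).as_matrix(); a=np.linspace(0,2*np.pi,73)
    q=proj(c,ap(CAB,np.c_[a*0,-.022-.012*np.cos(a),.09+o+.012*np.sin(a)]@Rx.T+[0,-.105,.17])); print(th,o,q.min(0),q.max(0))
im=viewer.read_camera("scene"); np.save("pics/s3.npy",im)
im=viewer.read_camera("top"); np.save("pics/t3.npy",im); g=im.astype(int).sum(2)//3; print(g[190:212,215:232]); print(telemetry.get_state()["tcp_pos"],telemetry.get_state()["ft_force"])
E
```

```text
[[-35 -20  -3   0   0   0   0  -2   3   0   1  -1  -3]
 [-33 -18   0   2   3   1   3  -1   0   1  -1  -1  -5]
 [-35 -13   0   5  27  14   9   5   2   1   2  -1  -5]
 [-33 -11   1  18  56  38  37  32  23  15   3   0  -3]
 [-33 -10   0  15  47  53  63  62  50  40  15   1  -5]
 [-34  -4   3  17  43  54  78  72  51  46  15   2  -6]
 [-34  -3   1  15  33  52  84  57  42  40   9   0 -13]
 [-29  -3   2   4  10  45  87  45  18  21   3   0 -10]
 [-25  -3   1   1  13  53  83  32   5   3  -1  -2 -12]
 [-26  -4   1  -1  14  56  80  28   0   0  -2  -4 -19]
 [-22  -1  -1  -1  14  56  66  22   0   1   1  -3 -25]
 [-17  -5   1   0  17  53  44  11   2   0  -1  -5 -27]
 [-18  -1  -1   1  13  44  32   6   0   1   1  -6 -34]
 [-10   2  -1  -1   2  15   7   1   2   0   1  -8 -34]
 [-11  -3  -1   0   1   1   0   0   1   0  -2 -10 -33]
 [ -9   0   3  -1  -1   3   1   1   2   0  -3 -11 -33]
 [-10  -3  -2   1  -1   0  -1   1   1   2  -1 -17 -32]]
0 0.007 [310.00188195 137.1336148 ] [311.34192858 145.4302765 ]
0 0.014 [310.19348381 135.3967702 ] [311.53896955 143.73434842]
0.02 0.007 [309.89509616 137.7185781
[... 1033 characters left out ...]
1  69  70  82 116 148 160 145 124 120 112 106 108 124 140]
 [113 100  81  73  73  80 116 148 162 145 123 117 109 104 109 125 140]
 [113  96  78  72  72  82 116 151 164 147 126 117 112 105 107 124 143]
 [110  97  79  70  74  84 117 151 163 146 125 120 112 107 109 123 140]
 [111  96  82  74  74  86 121 155 163 144 126 118 113 105 108 123 141]
 [114  97  80  69  71  88 121 152 164 145 129 125 123 116 121 130 141]
 [110  99  78  71  74  85 118 153 166 154 144 143 141 141 138 145 151]
 [110  98  81  69  73  82 114 141 159 161 154 153 155 151 153 155 159]
 [114  97  82  69  70  81 105 126 142 144 149 143 144 142 145 143 150]]
[0.5325826  0.07187467 0.25451461] [-0.30700818  0.11037631 -0.89684562]
```

Emit:
drive_tool:
  rows:
    - [255,[0,0.004,0],[0,0,0]]
    - [255,[0,0.008,0],[0,0,0]]
    - [255,[0,0.011,0],[0,0,0]]
    - [255,[0,0.013,0],[0,0,0]]
    - [255,[0,0.015,0],[0,0,0]]
    - [255,[0,0.015,0],[0,0,0]]

```text
time_s: 9.5
tcp_pos: [0.5475, 0.0715, 0.2544]
eef_rot: [-2.252, -2.189, 0.002]
ft_force: [-0.2, -0.9, -0.7]
opening: 0.0183
finger_force: 107.7
```

Emit:
drive_tool:
  rows:
    - [255,[0,0.0015,0],[0,0,0]]
    - [255,[0,0.0025,0],[0,0,0]]
    - [255,[0,0.0025,0],[0,0,0]]

```text
time_s: 9.8
tcp_pos: [0.5499, 0.0714, 0.2544]
eef_rot: [-2.251, -2.189, 0.002]
ft_force: [-0.4, -1.4, -1.3]
opening: 0.0185
finger_force: 107.7
```

Emit:
drive_tool:
  rows:
    - [255,[0,0.003,0],[0,0,0]]
    - [255,[0,0.006,0],[0,0,0]]
    - [255,[0,0.009,0],[0,0,0]]
    - [255,[0,0.012,0],[0,0,0]]
    - [255,[0,0.012,0],[0,0,0]]

```text
time_s: 10.3
tcp_pos: [0.5622, 0.0712, 0.2543]
eef_rot: [-2.252, -2.189, 0.002]
ft_force: [0.2, -0.6, -1.3]
opening: 0.0184
finger_force: 107.7
```

```bash
python3 - <<'E'
from h import *
s=telemetry.get_state(); print(s["tcp_pos"],s["ft_force"],s["ft_torque"])
im=viewer.read_camera("top"); g=im.astype(int).sum(2)//3; print(g[184:208,215:232])
E
```

```text
[0.56217249 0.07115559 0.25433152] [ 0.19656133 -0.55357645 -1.27375701] [-0.13828835 -0.03750686  0.01969651]
[[118 100  83  67  64  67  76  82  78  80  79  83  88  97 100 108 125]
 [116  98  81  70  63  67  75  86  86  85  81  84  89  99 102 108 124]
 [112 103  80  69  66  71  83  93 101  90  81  81  93 100 101 107 125]
 [112 101  83  74  66  71  87 105 109 101  88  83  90  98 101 108 125]
 [111 100  88  76  69  75  94 111 119 109  98  87  96 101 102 109 125]
 [113 100  87  76  66  76  95 120 130 124 105 105 101 101  99 107 126]
 [111 101  93  76  70  73  96 128 144 136 119 114 110 100 100 109 124]
 [113 100  90  81  77  80 101 137 152 143 123 119 111 103  99 107 123]
 [117 102  92  91  89  93 112 135 152 142 125 117 110 101 100 106 125]
 [116 103  91  94 102 114 124 139 153 148 134 124 115 103  98 108 126]
 [116 102  91  94 111 126 129 141 148 144 134 123 112 102  99 110 124]
 [115 104  95  92 102 113 123 137 148 139 124 117 108  97  98 107 124]
 [114 105  93  87  92  94 116 145 157 140 120 115 109 102  99 111 122]
 [116 103  90  83  82  84 108 149 162 148 126 120 115 108 110 115 130]
 [118 101  88  77  73  83 110 150 169 156 146 142 136 132 133 136 147]
 [117 102  86  70  69  84 113 149 170 168 163 162 160 161 161 161 164]
 [117  98  83  71  68  82 111 143 164 168 168 170 166 167 167 168 169]
 [116 100  83  70  72  81 101 130 146 148 148 149 149 145 147 152 158]
 [114 100  76  74  73  81  99 116 127 128 128 129 120 115 122 131 145]
 [113  98  78  73  71  79  99 113 122 121 120 122 115 106 112 125 142]
 [112 102  80  72  69  82 100 113 117 120 118 118 116 105 110 125 142]
 [112  97  76  69  72  79 100 111 120 119 120 119 112 104 108 124 140]
 [112  95  82  71  72  82 100 110 116 119 118 116 111 107 109 123 144]
 [112  98  80  72  70  81  95 113 118 119 118 119 111 102 107 124 143]]
```

```bash
cat >> h.py <<'E'
def arc(th,o=.013,lead=.0045,t0=0.01):
    f=lambda t:np.array([-.022*np.cos(t)-(.09+o)*np.sin(t),-.022*np.sin(t)+(.09+o)*np.cos(t)])
    tg=np.array([-f(th)[1],f(th)[0]])/np.hypot(.022,.09+o)
    d=f(th)-f(t0)+lead*tg; return d[0],-d[1]   # tool x, tool z
E
python3 - <<'E'
from h import *
for t in np.r_[.01,np.arange(.05,1.56,.05)]: print(round(t,2),np.round(1000*np.array(arc(t)),1).tolist())
E
```

```text
0.01 [-4.4, 1.0]
0.05 [-8.4, 2.2]
0.1 [-13.4, 3.9]
0.15 [-18.3, 5.8]
0.2 [-23.1, 8.0]
0.25 [-27.8, 10.4]
0.3 [-32.4, 13.1]
0.35 [-36.8, 16.0]
0.4 [-41.0, 19.1]
0.45 [-45.1, 22.4]
0.5 [-49.1, 25.9]
0.55 [-52.8, 29.6]
0.6 [-56.4, 33.4]
0.65 [-59.8, 37.5]
0.7 [-62.9, 41.7]
0.75 [-65.9, 46.1]
0.8 [-68.6, 50.6]
0.85 [-71.1, 55.3]
0.9 [-73.3, 60.0]
0.95 [-75.3, 64.9]
1.0 [-77.1, 69.8]
1.05 [-78.6, 74.9]
1.1 [-79.9, 80.0]
1.15 [-80.9, 85.2]
1.2 [-81.7, 90.4]
1.25 [-82.1, 95.6]
1.3 [-82.4, 100.9]
1.35 [-82.3, 106.2]
1.4 [-82.0, 111.4]
1.45 [-81.5, 116.7]
1.5 [-80.6, 121.9]
1.55 [-79.6, 127.0]
```

Emit:
drive_tool:
  rows:
    - [255,[-0.002,0,0.0005],[0,0,0]]
    - [255,[-0.0044,0,0.001],[0,0,0]]
    - [255,[-0.0064,0,0.0016],[0,0,0]]
    - [255,[-0.0084,0,0.0022],[0,0,0]]
    - [255,[-0.0109,0,0.003],[0,0,0]]
    - [255,[-0.0134,0,0.0039],[0,0,0]]

```text
time_s: 10.95
tcp_pos: [0.5616, 0.0592, 0.2506]
eef_rot: [-2.249, -2.19, -0.001]
ft_force: [0.8, 5.6, -0.8]
opening: 0.0187
finger_force: 107.7
```

Emit:
drive_tool:
  rows:
    - [255,[0,0,0],[0,0,0]]

```text
time_s: 11.05
tcp_pos: [0.5615, 0.0587, 0.2506]
eef_rot: [-2.25, -2.189, 0.0]
ft_force: [0.7, 3.6, -1.1]
opening: 0.0184
finger_force: 107.7
```

Emit:
drive_tool:
  rows:
    - [255,[-0.0049,0,0.0019],[0,0,0]]
    - [255,[-0.0097,0,0.0041],[0,0,0]]
    - [255,[-0.0144,0,0.0065],[0,0,0]]
    - [255,[-0.019,0,0.0092],[0,0,0]]
    - [255,[-0.0212,0,0.0106],[0,0,0]]

```text
time_s: 11.55
tcp_pos: [0.5607, 0.037, 0.2398]
eef_rot: [-2.25, -2.189, 0.001]
ft_force: [0.2, 4.2, -0.4]
opening: 0.0181
finger_force: 107.8
```

Emit:
drive_tool:
  rows:
    - [255,[-0.0022,0,0.0015],[0,0,0]]
    - [255,[-0.0064,0,0.0046],[0,0,0]]
    - [255,[-0.0105,0,0.0079],[0,0,0]]
    - [255,[-0.0145,0,0.0114],[0,0,0]]

```text
time_s: 11.95
tcp_pos: [0.5604, 0.0221, 0.2283]
eef_rot: [-2.251, -2.189, 0.002]
ft_force: [0.2, 5.0, -0.3]
opening: 0.0181
finger_force: 107.8
```

Emit:
drive_tool:
  rows:
    - [255,[-0.0037,0,0.004],[0,0,0]]
    - [255,[-0.0073,0,0.008],[0,0,0]]
    - [255,[-0.0107,0,0.0124],[0,0,0]]
    - [255,[-0.0138,0,0.0168],[0,0,0]]
    - [255,[-0.0168,0,0.0214],[0,0,0]]
    - [255,[-0.0195,0,0.0262],[0,0,0]]

```text
time_s: 12.55
tcp_pos: [0.5598, 0.0021, 0.202]
eef_rot: [-2.252, -2.189, 0.002]
ft_force: [-0.5, 3.2, 1.5]
opening: 0.0188
finger_force: 108.0
```

```bash
python3 - <<'E'
from h import *
s=telemetry.get_state(); print(s["tcp_pos"],s["ft_force"],s["ft_torque"])
b=viewer.read_camera("scene"); np.save("pics/s4.npy",b); a=viewer.read_camera("top"); np.save("pics/t4.npy",a)
c=viewer.calibration("top"); cs=viewer.calibration("scene")
for th in (.7,.75,.8):
    Rx=R.from_euler('x',th).as_matrix()
    P=ap(CAB,np.array([[-.147,-.004,.134],[.147,-.004,.134],[0,-.022,.103]])@Rx.T+[0,-.105,.17]); print(th,proj(c,P).round(1).tolist(),proj(cs,P).round(1).tolist())
o=np.zeros((560,800,3),np.uint8); o[:,:400]=cv2.resize(a[130:270,160:260],(400,560)); o[:400,400:]=cv2.resize(b[70:210,235:375],(400,400))
cv2.imwrite("pics/m4.png",o[:,:,::-1])
E
```

```text
[0.55980725 0.0021458  0.20197703] [-0.4773234   3.188785    1.54492148] [ 0.94564913 -0.0378315   0.09406101]
0.7 [[245.9, 246.8], [247.0, 143.7], [245.4, 196.4]] [[256.0, 149.8], [359.9, 165.5], [306.8, 164.3]]
0.75 [[247.7, 246.8], [248.9, 144.1], [246.6, 196.6]] [[255.7, 152.2], [359.5, 167.9], [306.5, 166.1]]
0.8 [[249.5, 246.9], [250.6, 144.5], [247.8, 196.8]] [[255.4, 154.6], [359.1, 170.3], [306.3, 167.9]]
```

View pics/m4.png

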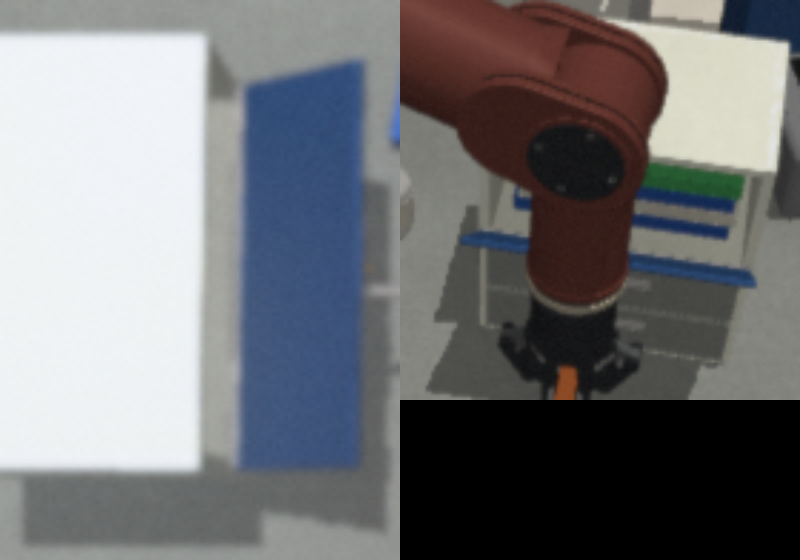

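The hatch's free edge is at top-crop column 362 and scene-crop (462,238), so it stands at about 0.78 rad and the hook is holding. Continuing.

Emit:
drive_tool:
  rows:
    - [255,[-0.0025,0,0.0049],[0,0,0]]
    - [255,[-0.0047,0,0.0097],[0,0,0]]
    - [255,[-0.0067,0,0.0148],[0,0,0]]
    - [255,[-0.0085,0,0.0198],[0,0,0]]

```text
time_s: 13.05
tcp_pos: [0.5595, -0.0062, 0.1821]
eef_rot: [-2.252, -2.189, 0.002]
ft_force: [0.5, 1.2, 1.7]
opening: 0.0187
finger_force: 108.2
```

Emit:
drive_tool:
  rows:
    - [255,[-0.0015,0,0.0053],[0,0,0]]
    - [255,[-0.0028,0,0.0105],[0,0,0]]
    - [255,[-0.0038,0,0.0159],[0,0,0]]
    - [255,[-0.0046,0,0.0212],[0,0,0]]

```text
time_s: 13.45
tcp_pos: [0.5593, -0.0104, 0.1608]
eef_rot: [-2.251, -2.189, 0.002]
ft_force: [0.0, 1.9, 1.9]
opening: 0.0187
finger_force: 108.1
```

Emit:
drive_tool:
  rows:
    - [255,[-0.0004,0,0.0052],[0,0,0]]
    - [255,[-0.0007,0,0.0105],[0,0,0]]
    - [255,[-0.0006,0,0.0158],[0,0,0]]
    - [255,[-0.0003,0,0.021],[0,0,0]]
    - [255,[0,0,0.0237],[0,0,0]]

```text
time_s: 13.95
tcp_pos: [0.5591, -0.0105, 0.137]
eef_rot: [-2.251, -2.189, 0.003]
ft_force: [0.6, 0.8, 1.5]
opening: 0.0182
finger_force: 108.1
```

Emit:
drive_tool:
  rows:
    - [255,[0.0003,0,0.0026],[0,0,0]]
    - [255,[0.0006,0,0.0052],[0,0,0]]
    - [255,[0.001,0,0.0078],[0,0,0]]

```text
time_s: 14.25
tcp_pos: [0.5593, -0.0094, 0.1297]
eef_rot: [-2.251, -2.189, 0.002]
ft_force: [-1.1, 0.5, 2.4]
opening: 0.0186
finger_force: 108.1
```

```bash
python3 - <<'E'
from h import *
s=telemetry.get_state(); print(s["tcp_pos"],s["ft_force"],s["ft_torque"])
a=viewer.read_camera("top"); np.save("pics/t5.npy",a); c=viewer.calibration("top")
m=(a[:,:,2].astype(int)-a[:,:,0]>40)
for r in (160,165,170,210,220,230): print(r,np.nonzero(m[r,200:300])[0][[0,-1]]+200)
for th in (1.35,1.4,1.45,1.5,1.55):
    Rx=R.from_euler('x',th).as_matrix()
    P=ap(CAB,np.array([[-.147,.004,.134],[.147,.004,.134],[-.147,-.004,.134],[.147,-.004,.134]])@Rx.T+[0,-.105,.17]); print(th,proj(c,P).round(1).tolist())
E
```

```text
[ 0.55930256 -0.00940824  0.12966829] [-1.08857939  0.48948612  2.35096713] [ 0.43709229 -0.02260624  0.02311317]
160 [222 299]
165 [222 299]
170 [222 263]
210 [222 263]
220 [221 263]
230 [221 263]
1.35 [[261.7, 247.5], [262.6, 148.9], [262.5, 247.5], [263.3, 149.5]]
1.4 [[262.4, 247.5], [263.2, 149.4], [263.0, 247.6], [263.8, 150.0]]
1.45 [[262.9, 247.6], [263.7, 149.9], [263.4, 247.6], [264.2, 150.4]]
1.5 [[263.3, 247.6], [264.1, 150.4], [263.6, 247.7], [264.5, 150.9]]
1.55 [[263.6, 247.7], [264.4, 150.8], [263.8, 247.8], [264.6, 151.4]]
```

Emit:
drive_tool:
  rows:
    - [255,[0.0003,0,0.0015],[0,0,0]]
    - [255,[0.0006,0,0.003],[0,0,0]]
    - [255,[0.0006,0,0.003],[0,0,0]]

```text
time_s: 14.6
tcp_pos: [0.5592, -0.0088, 0.1266]
eef_rot: [-2.251, -2.189, 0.002]
ft_force: [0.2, 0.7, 0.5]
opening: 0.0182
finger_force: 108.1
```

Emit:
drive_tool:
  rows:
    - [255,[0.0003,0,0.001],[0,0,0]]
    - [255,[0.0005,0,0.002],[0,0,0]]
    - [255,[0.0005,0,0.002],[0,0,0]]

```text
time_s: 14.9
tcp_pos: [0.5594, -0.0085, 0.1248]
eef_rot: [-2.252, -2.189, 0.002]
ft_force: [0.2, -1.2, 3.9]
opening: 0.0185
finger_force: 108.3
```

Emit:
drive_tool:
  rows:
    - [255,[0,0,0.001],[0,0,0]]
    - [255,[0,0,0.001],[0,0,0]]

```text
time_s: 15.1
tcp_pos: [0.5595, -0.0085, 0.124]
eef_rot: [-2.252, -2.189, 0.001]
ft_force: [-1.1, -1.2, 5.0]
opening: 0.0187
finger_force: 108.6
```

Emit:
drive_tool:
  rows:
    - [255,[0,0,0.001],[0,0,0]]
    - [255,[0,0,0.001],[0,0,0]]

```text
time_s: 15.3
tcp_pos: [0.5596, -0.0085, 0.1231]
eef_rot: [-2.252, -2.189, 0.001]
ft_force: [-1.1, -1.0, 6.3]
opening: 0.0183
finger_force: 108.9
```

Emit:
drive_tool:
  rows:
    - [255,[0,0,-0.003],[0,0,0]]
    - [255,[0,0,-0.006],[0,0,0]]
    - [255,[0,0,-0.0075],[0,0,0]]
    - [255,[0,0,-0.0075],[0,0,0]]

```text
time_s: 15.7
tcp_pos: [0.5592, -0.0082, 0.1302]
eef_rot: [-2.251, -2.189, 0.002]
ft_force: [0.7, -0.3, -1.0]
opening: 0.0184
finger_force: 107.7
```

```bash
python3 - <<'E'
from h import *
s=telemetry.get_state(); print(s["tcp_pos"],s["ft_force"],s["ft_torque"])
E
```

```text
[ 0.55918594 -0.008198    0.13022712] [ 0.67853495 -0.34059294 -0.96570638] [0.03765213 0.02506568 0.04243072]
```

Emit:
drive_tool:
  rows:
    - [255,[-0.0005,0,-0.0012],[0,0,0]]
    - [255,[-0.0005,-0.003,-0.0012],[0,0,0]]
    - [255,[-0.0005,-0.007,-0.0012],[0,0,0]]
    - [255,[-0.0005,-0.012,-0.0012],[0,0,0]]

```text
time_s: 16.1
tcp_pos: [0.5468, -0.0086, 0.1314]
eef_rot: [-2.251, -2.189, 0.002]
ft_force: [-0.3, 0.3, -2.1]
opening: 0.0186
finger_force: 107.7
```

Emit:
drive_tool:
  rows:
    - [255,[0,-0.004,0],[0,0,0]]
    - [255,[0,-0.009,0],[0,0,0]]
    - [255,[0,-0.015,0],[0,0,0]]
    - [255,[0,-0.022,0],[0,0,0]]
    - [255,[0,-0.026,0],[0,0,0]]
    - [255,[0,-0.026,0],[0,0,0]]

```text
time_s: 16.7
tcp_pos: [0.5208, -0.0076, 0.1316]
eef_rot: [-2.251, -2.189, 0.001]
ft_force: [-0.5, 0.3, -1.9]
opening: 0.0187
finger_force: 107.7
```

```bash
python3 - <<'E'
from h import *
s=telemetry.get_state(); print(s["tcp_pos"],s["ft_force"],s["ft_torque"])
a=viewer.read_camera("top"); np.save("pics/t6.npy",a); b=viewer.read_camera("scene")
o=np.zeros((560,800,3),np.uint8); o[:,:400]=cv2.resize(a[130:270,190:290],(400,560)); o[:400,400:]=cv2.resize(b[70:270,215:415],(400,400))
cv2.imwrite("pics/m6.png",o[:,:,::-1])
E
```

```text
[ 0.52076915 -0.00759138  0.13162432] [-0.53511087  0.32049042 -1.94490919] [-0.00226895  0.00570039  0.01995685]
```

View pics/m6.png

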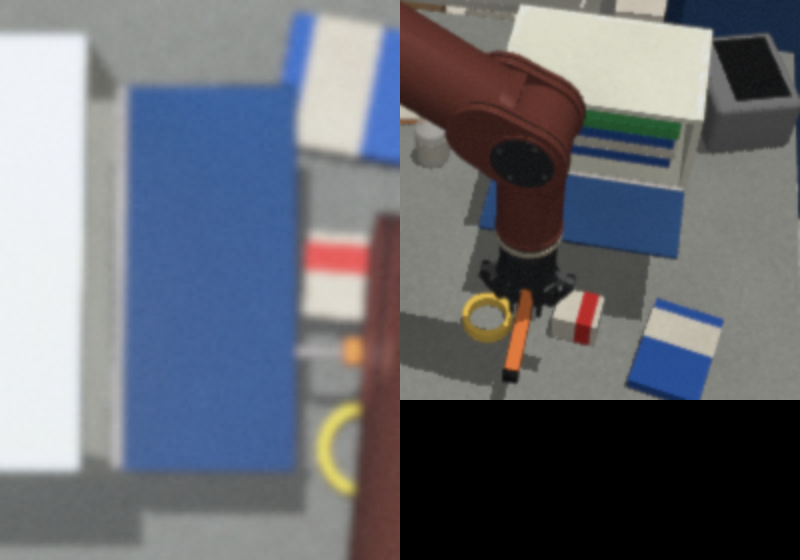

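The hatch is flat down (free edge at top-crop column 296) and the stock looks undisturbed. The prong is out of the eye, so I'll back off and return to above the rest.

Emit:
drive_tool:
  rows:
    - [255,[-0.015,0,0],[0,0,0]]
    - [255,[-0.04,0,0],[0,0,0]]
    - [255,[-0.075,0,0],[0,0,0]]
    - [255,[-0.11,0,0],[0,0,0]]
    - [255,[-0.13,0,0],[0,0,0]]
    - [255,[-0.13,0,0],[0,0,0]]
    - [255,[-0.13,0,0],[0,0,0]]

```text
time_s: 17.5
tcp_pos: [0.5178, -0.1379, 0.1315]
eef_rot: [-2.252, -2.188, 0.002]
ft_force: [0.7, -0.0, -1.3]
opening: 0.0185
finger_force: 107.7
```

```bash
python3 - <<'E'
from h import *
s=telemetry.get_state(); print(s["tcp_pos"],s["ft_force"])
Rt=R.from_rotvec(s["eef_rot"]).as_matrix()
c=viewer.calibration("wrist"); im=viewer.read_camera("wrist"); np.save("pics/w7.npy",im)
l,st,ce=orange(im); i=1+np.argmax(st[1:,4]); print(st[i])
ys,xs=np.nonzero(l==i)
for r in (ys.min(),ys.min()+4,ys.min()+20,ys.min()+50): print(r,xs[ys==r].min(),xs[ys==r].max())
for d in(-3,-1.5,0,1.5,3):
    Q=R.from_euler('y',np.radians(d)).as_matrix()
    P=np.array([[.075,-.01,-.01],[.075,.01,-.01],[.04,-.01,-.01],[.04,.01,-.01]])@Q.T+[0,0,-.0202]
    print(d,proj(c,P@Rt.T+s["tcp_pos"]).round(1).tolist())
goto([.5710,-.2059,.115],down(np.radians(80.97)))
E
```

```text
[ 0.51779898 -0.1378509   0.13145103] [ 0.71012797 -0.02147594 -1.29059814]
[ 243  101   63  285 9420]
101 251 296
105 245 303
121 243 305
151 244 304
-3 [[244.1, 96.7], [307.6, 96.7], [246.4, 204.2], [305.2, 204.2]]
-1.5 [[243.6, 97.4], [308.1, 97.4], [246.1, 205.8], [305.4, 205.8]]
0 [[243.1, 98.2], [308.7, 98.2], [245.9, 207.4], [305.7, 207.4]]
1.5 [[242.6, 99.3], [309.3, 99.3], [245.7, 209.2], [305.9, 209.2]]
3 [[242.0, 100.7], [309.8, 100.7], [245.5, 211.1], [306.2, 211.1]]
shift [-0.0674  0.055   0.0162] turn [-0.0023 -0.0002  0.1301]
```

Emit:
drive_tool:
  rows:
    - [255,[-0.015,0.012,0],[0,0,0.03]]
    - [255,[-0.035,0.028,0],[0,0,0.07]]
    - [255,[-0.055,0.045,0],[0,0,0.11]]
    - [255,[-0.065,0.053,0.005],[-0.002,0,0.13]]
    - [255,[-0.0674,0.055,0.016],[-0.002,0,0.13]]
    - [255,[-0.0674,0.055,0.03],[-0.002,0,0.13]]
    - [255,[-0.0674,0.055,0.035],[-0.002,0,0.13]]
    - [255,[-0.0674,0.055,0.035],[-0.002,0,0.13]]
    - [255,[-0.0674,0.055,0.035],[-0.002,0,0.13]]

```text
time_s: 18.45
tcp_pos: [0.5706, -0.2059, 0.0965]
eef_rot: [-2.389, -2.04, -0.001]
ft_force: [-0.9, 0.7, -1.3]
opening: 0.0181
finger_force: 107.8
```

```bash
python3 - <<'E'
from h import *
s=telemetry.get_state(); print(s["tcp_pos"],s["ft_force"],s["ft_torque"])
goto([.5710,-.2059,.0298],R.from_rotvec([-2.389,-2.038,.001]).as_matrix())
E
```

```text
[ 0.5706176 -0.2059304  0.0965011] [-0.91055571  0.74546388 -1.28775978] [ 0.01304473 -0.04558581  0.04554554]
shift [0.0001 0.0004 0.0667] turn [ 0.0014 -0.0001  0.0011]
```

Emit:
drive_tool:
  rows:
    - [255,[0,0.0004,0.015],[0.001,0,0.001]]
    - [255,[0,0.0004,0.032],[0.001,0,0.001]]
    - [255,[0,0.0004,0.046],[0.001,0,0.001]]
    - [255,[0,0.0004,0.055],[0.001,0,0.001]]
    - [255,[0,0.0004,0.06],[0.001,0,0.001]]
    - [255,[0,0.0004,0.06],[0.001,0,0.001]]
    - [255,[0,0.0004,0.06],[0.001,0,0.001]]

```text
time_s: 19.15
tcp_pos: [0.5713, -0.207, 0.0367]
eef_rot: [-2.391, -2.037, 0.001]
ft_force: [-0.3, 0.6, -1.5]
opening: 0.0182
finger_force: 107.8
```

Emit:
drive_tool:
  rows:
    - [255,[0,0,0.002],[0,0,0]]
    - [255,[0,0,0.004],[0,0,0]]
    - [255,[0,0,0.0055],[0,0,0]]
    - [255,[0,0,0.0055],[0,0,0]]

```text
time_s: 19.55
tcp_pos: [0.571, -0.2066, 0.0308]
eef_rot: [-2.39, -2.037, 0.001]
ft_force: [-0.1, -0.3, -1.5]
opening: 0.0185
finger_force: 107.8
```

Emit:
drive_tool:
  rows:
    - [255,[0,0,0.0008],[0,0,0]]
    - [255,[0,0,0.0012],[0,0,0]]
    - [255,[0,0,0.0012],[0,0,0]]

```text
time_s: 19.85
tcp_pos: [0.5711, -0.2067, 0.0298]
eef_rot: [-2.39, -2.037, 0.001]
ft_force: [-1.0, 0.1, -0.2]
opening: 0.0181
finger_force: 108.1
```

```bash
python3 - <<'E'
from h import *
s=telemetry.get_state(); print(s["tcp_pos"],s["ft_force"],s["ft_torque"])
E
```

```text
[ 0.57112451 -0.20667148  0.02977806] [-0.95054011  0.06799889 -0.19006388] [ 0.04219674  0.13728756 -0.02909864]
```

Emit:
drive_tool:
  rows:
    - [255,[0,0,0.0007],[0,0,0]]
    - [255,[0,0,0.0007],[0,0,0]]

```text
time_s: 20.05
tcp_pos: [0.5711, -0.2067, 0.0297]
eef_rot: [-2.39, -2.037, 0.0]
ft_force: [-3.7, 2.2, 8.1]
opening: 0.0183
finger_force: 109.4
```

Emit:
drive_tool:
  rows:
    - [255,[0,0,0],[0,0,0]]
    - [255,[0,0,0],[0,0,0]]
    - [150,[0,0,0],[0,0,0]]
    - [100,[0,0,0],[0,0,0]]
    - [50,[0,0,0],[0,0,0]]
    - [0,[0,0,0],[0,0,0]]
    - [0,[0,0,0],[0,0,0]]
    - [0,[0,0,0],[0,0,0]]
    - [0,[0,0,0],[0,0,0]]
    - [0,[0,0,0],[0,0,0]]
  force: 20

```text
time_s: 21.05
tcp_pos: [0.571, -0.2067, 0.029]
eef_rot: [-2.39, -2.037, 0.001]
ft_force: [-0.6, -0.2, 0.1]
opening: 0.0855
finger_force: 0.0
```

Open and free; retreating straight up and checking.

Emit:
drive_tool:
  rows:
    - [0,[0,0,-0.01],[0,0,0]]
    - [0,[0,0,-0.03],[0,0,0]]
    - [0,[0,0,-0.07],[0,0,0]]
    - [0,[0,0,-0.11],[0,0,0]]
    - [0,[0,0,-0.15],[0,0,0]]
    - [0,[0,0,-0.17],[0,0,0]]
    - [0,[0,0,-0.17],[0,0,0]]
    - [0,[0,0,-0.17],[0,0,0]]
    - [0,[0,0,-0.17],[0,0,0]]

```text
time_s: 21.95
tcp_pos: [0.5706, -0.2064, 0.198]
eef_rot: [-2.389, -2.037, 0.002]
ft_force: [0.1, -0.3, 0.5]
opening: 0.0854
finger_force: 0.0
```

```bash
python3 - <<'E'
from h import *
c=viewer.calibration("wrist"); im=viewer.read_camera("wrist"); t=viewer.read_camera("top")
l,s,ce=orange(im); b=[i for i in range(1,len(s)) if s[i,4]>1000]
i=b[0]; ys,xs=np.nonzero(l==i); pts=[[(xs[ys==r].min()+xs[ys==r].max())/2,r] for r in range(ys.min()+4,ys.max()-3,8)]
P=plane(c,pts,.06); d=np.linalg.svd(P[:,:2]-P[:,:2].mean(0))[2][0]; d*=np.sign(d[1])
f=plane(c,[[np.median(xs[ys<ys.min()+3]),ys.min()-.5]],.06)[0]; print(s[b],"yaw",np.degrees(np.arctan2(d[1],d[0])),"grip",f[:2]-.075*d)
m=(t[:,:,2].astype(int)-t[:,:,0]>40); print([(np.nonzero(m[r,200:300])[0][[0,-1]]+200).tolist() for r in(175,210,230)])
o=np.zeros((600,800,3),np.uint8); o[:420,:400]=cv2.resize(im,(400,420)) ; o[:600,400:]=cv2.resize(t[60:360,130:430],(400,600)); cv2.imwrite("pics/f.png",o[:,:,::-1])
E
```

```text
[[ 263   96   26  212 2066]] yaw 81.01737404049004 grip [ 0.56945151 -0.20651349]
[[222, 263], [221, 263], [221, 263]]
```

View pics/f.png

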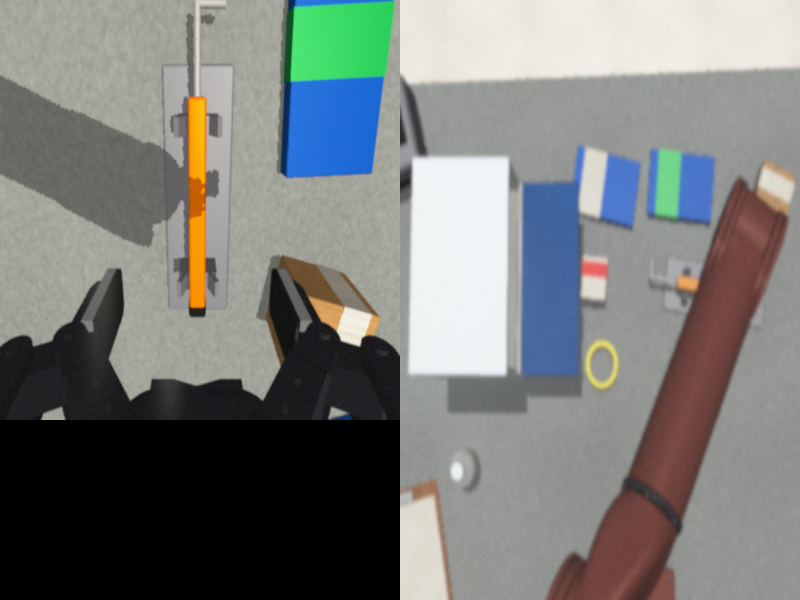

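The pole is back in its cradles (handle front at (197,97), same yaw, within 2 mm), the hatch is fully down with its edge at column 580, and the stock is unmoved.

```bash
python3 -c "
from cell import workorder
print(workorder.finish_job())"
```

```text
the job is handed in; nothing more can be done
None
```

I swung the hatch fully down with the pole, laid the pole back in its rest within about 2 mm of where it started, and handed the job in at about 22 s; the highest force I read at the hook was about 8 N, and I saw no stock moved.

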